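Take the round brush out of its jar and lay it on the brush rest

ROBOT

A 6-joint arm with a two-finger parallel gripper is mounted at the origin on the work surface. World frame = base frame: x ahead of the robot, y to its left, z up, the work surface at z = 0. Lengths are in m, angles in degrees, forces in N, time in s.
With the tool pointing down it reaches from about 0.4 to 0.825 m from the base axis. Payload 7 kg.
Tool frame: the origin (TCP) lies midway between the tips of the shut fingers; the grasp point (between the pads) lies ctrl.grasp_offset behind it (ctrl.grasp_offset is the distance from the TCP to the grasp point, in m); z points along the fingers, y is the line along which they close (so a half turn about z gives the same grasp; the last joint's range is limited). The gripper opens to 88 mm and grips with 3 to 60 N. Pads are 19 mm wide; open, the fingers measure 130 mm over their backs; the gripper's body (78 mm by 193 mm) begins 47 mm behind the grasp point.
Start: joints at [80.048, 20.546, 0.682, 0, -70.136, -16.507], TCP at [0.301, 0.604, 0.227] pointing down, gripper open.
Joint ranges: [-176.03, 176.03], [-82.01, 121.73], [-58.28, 71.71], [-173.87, 95.51], [-174.79, -0.11], [-173.66, 173.66]. Speed limits (degrees/s): [136.94, 136.94, 172.46, 180, 180, 180].

INTERFACE

Orientations are given as [roll, pitch, yaw] about the fixed x, y, z axes, in that order (R = Rz(yaw) Ry(pitch) Rx(roll)).
In Python, from plant import ctrl gives the robot as it stands. The module is installed in compiled form; this text tells all that it offers.
- The arm moves only by the tool send_rows, never from a script. Its argument "increments" is a list that holds one entry, the list of rows, each a list of 4 numbers: the shift along the world's x, y, z normalised to -1 to 1, where 1 is 0.2 m, then the turn about the world's z normalised to -1 to 1, where 1 is 1.5 rad. In form: [[[x, y, z, roll], ...]]. A call has 1 to 12 rows; each row is the pose to reach, as a shift and turn from the pose commanded when the call began; what a row does not reach only later rows make up. A row lasts 1/8 s, in which the tool goes at most 62.5 mm and 10.7 degrees, less where a joint would pass 70% of its speed; a pose out of reach is approached as far as the arm can. A call with a number of a shift or a turn outside -1 to 1 is refused whole. A call with a gripper value outside its range is refused whole. "jaw" is the opening, from 0 (shut) to 1 (fully open), set as the call begins (left out, the last holds). The fingers move at their own pace and stop on an object; the grip force is fixed at half the most. Time passes only in rows, so rows that repeat a pose let the fingers close. It gives the time, the measured TCP pose, the force, the opening and the grip force at its end, in the units of the state.
- ctrl.get_obs(): the state, without advancing time (a new reading comes with each control period).
- ctrl.snapshot(name): name is "scene" or "top" or "wrist"; returns the picture (384x512x3 uint8, red, green, blue); there is no depth.
- ctrl.calibration(name): a dict with "mtx" (3x3 intrinsics, pixels), "eye" and "attitude" of the camera in the world. Camera axes: x right, y up, looking along -z (the intrinsics and any distortion apply to the point x, -y, -z); pixel columns grow to the right and rows downward; lengths in m; the calibration is good to about 2 mm. A picture is of the moment at which its call begins: read the wrist's pose just before it. calibration takes no time and is no camera call; for the wrist camera it gives the pose at the moment of the call.
- ctrl.close_job(): hands the job in; it is judged then, once.
Trained networks look in the newest picture that a camera, given by its name, has taken for a name from the list of things; names that differ only in an ending like _2 or _b are one class to them, and where a whole thing is asked for, a point or a joint stands for the part that bears it (a point fixed in the world has none). Each returns a list of dicts, best first, with "conf" (0 to 1); they miss things now and then, are a little off and sometimes report something else, mostly with a low value. They report only what shows in the picture. A call takes as long as a camera call.
- ctrl.trace(thing, camera): "mask" (384x512 bool, what is visible of it) and "bbox" ([left, top, right, bottom] in pixels, round what is visible of it).
- ctrl.spot_point(thing, camera): "pixel" ([row, column] in pixels: a listed point, or the origin of a listed thing).
The state is a dict: "clock": time; "joint_pos": joint angles; "qvel": joint speeds; "tau": joint torques, N m; "tool_pos": TCP position; "orientation": TCP orientation; "force": force on the tool from outside, world axes, zero at the start; "moment": the same for the moment, N m; "opening": finger opening in m; "gripper_force": force on a finger pad.
Only numpy, scipy, OpenCV 4.12 (cv2) and the standard library are available. Lean on these libraries where they do the work, as an engineer would, in place of code of your own. Each camera call takes 0.05 s, during which the arm holds its last target. There are 200 camera calls.

TASK

Pull the round paint brush up out of the jar it stands in and lay it down across both supports of the wooden brush rest, in their valleys, with its bristles sticking out freely past either end of the rest. Leave the jar standing where it is, the flat brush in the other jar, and everything else undisturbed; let go of the brush so that it lies still.

Things in the scene. Friction and masses are not known exactly. Their poses are not given: they have to be found in the camera images.
- round_brush: Round artist's brush, 200 mm long, 50 to 80 g, standing loosely in a jar, bristles up, leaning about 20 degrees any way against the rim; told from the other brush by its round head. z axis along the brush from foot to bristles; origin on its axis 42 mm from the foot. Balances about 80 mm from the foot. Wooden handle up to 115 mm from the foot, diameter 11 (foot) to 15.6 mm.
- brush_ferrule (a point): Point on the round brush's axis in the middle of its steel ferrule, 135 mm from the foot; axes of the brush. The ferrule runs from 115 to 155 mm from the foot, diameter 18 mm, a good place to grip; beyond it, to 200 mm, is the dark rigid bristle head, up to 25 mm in diameter, pointed.
- brush_foot (a point): Point on the round brush's axis at the foot of the handle.
- jar: White ceramic jar that holds the round brush: outer diameter 48 mm, height 82 mm, wall 5 mm (mouth 38 mm), inner floor 12 mm up, 300 to 520 g, loose on the table. Origin at the centre of its underside, z up.
- rest: Wooden brush rest fixed to the table: foot plate 94 mm (along its x) by 86 mm (y), 12 mm thick, with two upright supports 8 mm thick at x = -35 and +35 mm. Each has a shallow V top across y, lowest (45 mm up) at y = 0, rising at about 22 degrees to 60 mm at y = -39 and +39 mm. The brush lies along x, over both. Origin at the centre of its underside, z up.
- rest_valley (a point): Point of the rest midway between the two supports, at the height of their valleys (45 mm above its underside); axes of the rest.
- other_jar: A second jar just like the first one, which holds the flat brush. Leave it.
- flat_brush: Flat brush, 195 mm long, leaning in the other jar with its head up: same handle, a 42 mm wide, 9 to 12 mm thick flat head. Origin on its axis 42 mm from the foot, z towards the head. Leave it.
- varnish: Closed amber glass bottle, diameter 60 mm, height 130 mm, standing on the table; origin at the centre of its underside. Leave it.
- primer: Closed low glass jar with a steel lid, diameter 72 mm, height 85 mm; origin at the centre of its underside. Leave it.
- bronze: Small lumpy bronze sculpture on a rod and a square wooden plinth, plinth 90 by 90 mm, 155 mm tall in all; origin at the centre of its underside. Leave it.

How it is judged (in metres and radians):
On the way:
1. the round brush is lifted wholly out of its jar, which stays standing (z of brush_foot in the frame of jar above 0.09 m and angle between jar's own z axis and vertical below 0.2 rad), for 0.2 s.
At the end, for the whole second after the job is handed in: The round brush lies still and let go on both supports of the rest: level within 9 degrees, along the rest within 17 degrees, ferrule and foot within 30 mm of its middle line, foot past one support, bristles free past the other. Its jar stands on the table; the flat brush stands in its own (angle between round_brush's own z axis and vertical between 1.4 and 1.74 rad and angle between the z axis of round_brush and the x axis of rest, either way round below 0.3 rad and y of brush_ferrule in the frame of rest_valley between -0.03 and 0.03 m and y of brush_foot in the frame of rest_valley between -0.03 and 0.03 m and z of brush_ferrule in the frame of rest_valley between 0 and 0.03 m and ((x of brush_ferrule in the frame of rest_valley above 0.02 m and x of brush_foot in the frame of rest_valley below -0.035 m) or (x of brush_ferrule in the frame of rest_valley below -0.02 m and x of brush_foot in the frame of rest_valley above 0.035 m)) and contact force between round_brush and rest above 0.1 N and linear speed of round_brush below 0.03 m/s and angle between jar's own z axis and vertical below 0.1 rad and height (world z) of jar below 0.01 m and angle between flat_brush's own z axis and vertical below 0.6 rad and distance between flat_brush and other_jar below 0.08 m); the robot touches nothing.
It fails at once if the round brush's jar is tipped (over about 29 degrees) or shifted more than 60 mm (angle between jar's own z axis and vertical above 0.5 rad or distance of jar from where it was at the start of the episode above 0.06 m).
It fails at once if the other jar is shifted more than 40 mm or tipped (distance of other_jar from where it was at the start of the episode above 0.04 m or angle between other_jar's own z axis and vertical above 0.5 rad).
It fails at once if the flat brush is shifted more than 40 mm (distance of flat_brush from where it was at the start of the episode above 0.04 m).
It fails at once if the bottle, the low glass jar or the bronze is shifted more than 40 mm or tipped ((distance of varnish from where it was at the start of the episode above 0.04 m or angle between varnish's own z axis and vertical above 0.5 rad) or (distance of primer from where it was at the start of the episode above 0.04 m or angle between primer's own z axis and vertical above 0.5 rad) or (distance of bronze from where it was at the start of the episode above 0.04 m or angle between bronze's own z axis and vertical above 0.5 rad)).
It also fails if it takes over 48 s, if anything falls off the work surface, if the arm or the gripper's body presses on something with over 40 N, if the wrist force passes 120 N, or if a joint passes its speed limit or range.

## Working session

There is one attempt and no reset: what is moved stays moved. The work goes in short steps, Python scripts to look and compute and a tool call to move; the robot and the scene stay as the last step left them, time stands still between calls to the robot, and variables do not carry over. Pictures are saved under pics/ and viewed, at most 10 in all, crops included, and the job is handed in when it is done.

Besides the shell and the picture viewer there is one more tool, called after "Request:" in YAML: its name, and indented under it one key for each argument. send_rows: Moves the arm, as the interface text tells. Its arguments: {"type":"object","properties":{"increments":{"type":"array"},"jaw":{"type":"number"}},"required":["increments"]}

```bash
mkdir -p pics; cat > h.py <<'E'
import numpy as np, cv2
from plant import ctrl
def snap(n,f):
    im=ctrl.snapshot(n); cv2.imwrite('pics/'+f,im[:,:,::-1]); return im
E
python3 - <<'E'
from h import *
o=ctrl.get_obs(); print(o['tool_pos'],o['orientation'],o['opening'],ctrl.grasp_offset)
a=snap('scene','s0.png'); b=snap('top','t0.png')
cv2.imwrite('pics/both.png',cv2.resize(np.hstack([a,b])[:,:,::-1],(800,300)))
for c in ('scene','top'):
    print(c,ctrl.calibration(c))
    for t in ('round_brush','brush_ferrule','brush_foot','jar','rest','rest_valley','other_jar','flat_brush','varnish','primer','bronze'):
        print(t,[(np.round(d['pixel'],1),round(d['conf'],2)) for d in ctrl.spot_point(t,c)[:3]])
E
```

```text
[0.30054853 0.6038561  0.22562714] [ 1.79906906e+02 -7.60855680e-03 -2.64657516e+01] 0.08768316388645114 0.0188
scene {'mtx': array([[431.93178099,   0.        , 255.93040394],
       [  0.        , 431.93178099, 186.80006064],
       [  0.        ,   0.        ,   1.        ]]), 'eye': array([ 0.93754308, -0.56478927,  0.67851862]), 'attitude': array([50.76776059,  1.12069594, 26.87804442])}
round_brush []
brush_ferrule [(array([147.7, 246.9]), 0.54)]
brush_foot []
jar [(array([186.6, 244.6]), 0.96)]
rest [(array([306.1, 162.1]), 0.89), (array([290.9, 159. ]), 0.75)]
rest_valley [(array([288.9, 161.4]), 0.97)]
other_jar [(array([144.6, 251. ]), 0.64), (array([303.8, 159.7]), 0.23)]
flat_brush [(array([130.6, 249.9]), 0.57)]
varnish [(array([257.4, 288.1]), 0.7), (array([193.1, 340.6]), 0.67)]
primer [(array([196.8, 338.3]), 0.89)]
bronze [(array([329.8, 254.1]), 0.86), (array([256.2, 287.9]), 0.25)]
top {'mtx': array([[450.8396907 ,   0.        , 259.34456896],
       [  0.        , 450.8396907 , 184.57274243],
       [  0.        ,   0.        ,   1.        ]]), 'eye': array([0.5604133 , 0.05236266, 1.26931668]), 'attitude': array([  2.93168752,   0.14074826, -88.9354531 ])}
round_brush [(array([214.2, 224.5]), 0.74)]
brush_ferrule [(array([210.4, 355.1]), 0.66), (array([205.8, 230.7]), 0.51)]
brush_foot [(array([220.7, 219.3]), 0.6)]
jar [(array([215.9, 228.3]), 0.58)]
rest [(array([211.1, 351.5]), 0.73)]
rest_valley [(array([213.8, 355.1]), 0.62), (array([217.3, 229. ]), 0.59)]
other_jar [(array([245. , 163.2]), 0.56), (array([220.3, 223.5]), 0.52), (array([217. , 228.8]), 0.19)]
flat_brush [(array([247.9, 155.9]), 0.71), (array([223.6, 220.5]), 0.26)]
varnish [(array([152.7, 285.1]), 0.58)]
primer [(array([140.9, 198.2]), 0.59)]
bronze [(array([151.3, 342. ]), 0.83)]
```

View pics/s0.png

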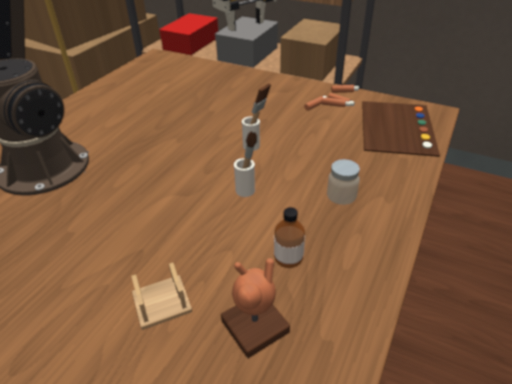

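View pics/t0.png

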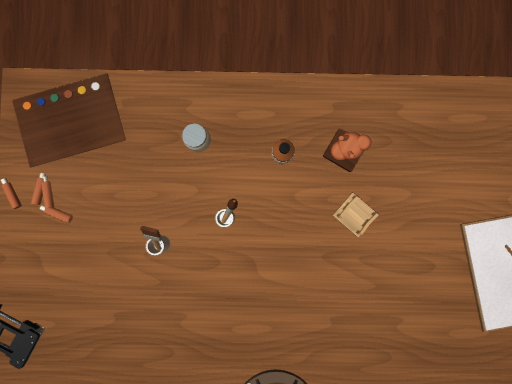

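The scene view shows the round brush in the jar at (182,245), the flat brush behind it at (130,252), and the rest at (300,160). In the top view the round jar's mouth is at about (217,224), with the brush head to the upper right at (204,233). The rest is at (214,355) and the bronze is close by at (150,347).

```bash
cat >> h.py <<'E'
from scipy.spatial.transform import Rotation as R
def rot(c): return R.from_euler('xyz',c['attitude'],degrees=True).as_matrix()
def ray(c,px):  # px=(col,row)
    k=np.linalg.inv(c['mtx'])@np.array([px[0],px[1],1.]); d=rot(c)@(k*[1,-1,-1]); return c['eye'],d/np.linalg.norm(d)
def atz(c,px,z):
    e,d=ray(c,px); return e+d*(z-e[2])/d[2]
def proj(c,p):
    q=(np.asarray(p)-c['eye'])@rot(c)*[1,-1,-1]; q=q@c['mtx'].T; return q[...,:2]/q[...,2:]
def tri(rs):
    A=sum(np.eye(3)-np.outer(d,d) for e,d in rs); b=sum((np.eye(3)-np.outer(d,d))@e for e,d in rs); return np.linalg.solve(A,b)
E
python3 - <<'E'
from h import *
t=ctrl.calibration('top'); s=ctrl.calibration('scene')
print('mouth',atz(t,(224,217),.082),'rest',atz(t,(355.5,214),.02),'bronze base',atz(t,(343,155),.02),'varn',atz(t,(283,149),.13),'prim',atz(t,(195,136),.085),'oj',atz(t,(155,246),.082))
a=cv2.imread('pics/t0.png')
A=cv2.resize(a[180:260,315:395],(400,400),interpolation=2); B=cv2.resize(a[180:260,190:270],(400,400),interpolation=2)
s0=cv2.imread('pics/s0.png');C=cv2.resize(s0[255:335,120:200],(400,400),interpolation=2);D=cv2.resize(s0[120:200,205:285],(400,400),interpolation=2)
cv2.imwrite('pics/c0.png',cv2.resize(np.vstack([np.hstack([A,B]),np.hstack([C,D])]),(600,600)))
E
```

```text
mouth [0.53412906 0.14768809 0.082     ] rest [ 0.5477996  -0.21062625  0.02      ] bronze base [ 0.71101047 -0.1746072   0.02      ] varn [ 0.71027757 -0.00215709  0.13      ] prim [0.74652334 0.2290094  0.085     ] oj [0.45497186 0.32677584 0.082     ]
```

View pics/c0.png

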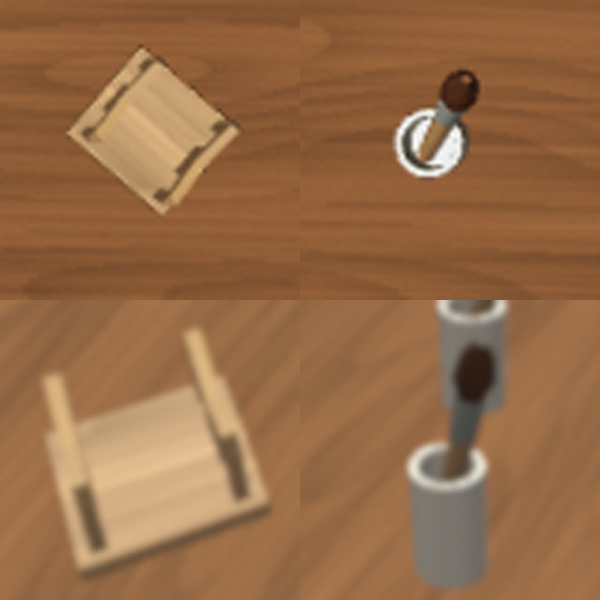

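The supports sit on the rest's upper-left and lower-right edges in the top view, so the rest's x axis runs from upper-left to lower-right. The round brush leans up and to the right. I'll triangulate these and move the arm over for a closer look.

```bash
python3 - <<'E'
from h import *
t=ctrl.calibration('top'); s=ctrl.calibration('scene')
h=tri([ray(t,(232.7,204)),ray(s,(251.7,139.5))]);f=tri([ray(t,(228.7,211)),ray(s,(249.5,150.7))])
print(h,f,'bearing',np.degrees(np.arctan2(*(h-f)[1::-1])), np.degrees(np.arctan2(np.hypot(*(h-f)[:2]),(h-f)[2])))
c=ctrl.calibration('wrist'); print(c, ctrl.get_obs()['tool_pos'])
E
```

```text
[0.56853702 0.12017851 0.17397819] [0.55273928 0.13343786 0.13207285] bearing -40.007376600357226 26.205205615868834
{'mtx': array([[333.90502802,   0.        , 259.79525958],
       [  0.        , 333.90502802, 187.28089524],
       [  0.        ,   0.        ,   1.        ]]), 'eye': array([0.3740543 , 0.56688707, 0.38364227]), 'attitude': array([-1.77291052e+01, -1.12717216e-02, -1.16461094e+02])} [0.30077692 0.60424962 0.22657406]
```

Request:
send_rows:
  increments:
    - [[0.1,-0.3,0.3,0],[0.25,-0.6,0.6,0],[0.4,-0.9,0.9,0],[0.4,-0.9,0.9,0]]
  jaw: 1

```text
clock: 1.7
tool_pos: [0.3756, 0.4341, 0.3968]
orientation: [-180.0, -0.0, -26.4]
force: [0.9, -0.2, 0.2]
opening: 0.0876
gripper_force: 0.0
```

Request:
send_rows:
  increments:
    - [[0.15,-0.3,0,0],[0.3,-0.6,0,0],[0.4,-0.9,0,0],[0.4,-0.9,0,0]]

```text
clock: 2.2
tool_pos: [0.4559, 0.2525, 0.3961]
orientation: [-179.9, -0.0, -26.7]
force: [0.3, 0.6, 0.0]
opening: 0.0872
gripper_force: 0.0
```

```bash
cat > look.py <<'E'
from h import *
import sys,json
def look(f):
    c=ctrl.calibration('wrist'); a=snap('wrist',f)
    for t in ('round_brush','brush_ferrule','brush_foot','jar'):
        print(t,[(np.round(d['pixel'],1),round(d['conf'],2)) for d in ctrl.spot_point(t,'wrist')[:2]])
    m=ctrl.trace('round_brush','wrist')
    print([(round(d['conf'],2),d['bbox'],d['mask'].sum()) for d in m[:2]])
    np.savez('pics/'+f+'.npz',mtx=c['mtx'],eye=c['eye'],attitude=c['attitude'],mask=m[0]['mask'] if m else 0)
    return c,a,m
if __name__=='__main__': look(sys.argv[1])
E
python3 look.py w1.png
```

```text
round_brush [(array([ 54.8, 304.6]), 0.98)]
brush_ferrule [(array([ 21.6, 318.8]), 0.71)]
brush_foot [(array([ 68.3, 298.2]), 0.59)]
jar [(array([ 58.9, 297.3]), 0.89)]
[(0.98, [299.1, 0.0, 340.4, 67.2], np.int64(989)), (0.2, [197.7, 139.3, 234.2, 181.7], np.int64(766))]
```

Request:
send_rows:
  increments:
    - [[0.1,-0.3,-0.1,0],[0.25,-0.5,-0.2,0],[0.25,-0.5,-0.2,0]]

```text
clock: 2.88
tool_pos: [0.5055, 0.1541, 0.3529]
orientation: [179.8, 0.1, -26.6]
force: [-0.5, 0.3, 0.4]
opening: 0.0878
gripper_force: 0.0
```

```bash
python3 look.py w2.png; python3 -c "
import cv2,numpy as np
a=cv2.imread('pics/w1.png');b=cv2.imread('pics/w2.png');cv2.imwrite('pics/w12.png',cv2.resize(np.hstack([a,b]),(800,300)))"
```

```text
round_brush [(array([124.1, 254.5]), 0.93)]
brush_ferrule [(array([122.5, 256. ]), 0.72), (array([104.3, 255.4]), 0.63)]
brush_foot [(array([128.7, 252.7]), 0.71)]
jar [(array([120.9, 254.3]), 0.85)]
[(0.62, [249.9, 78.8, 275.7, 129.4], np.int64(906))]
```

View pics/w12.png

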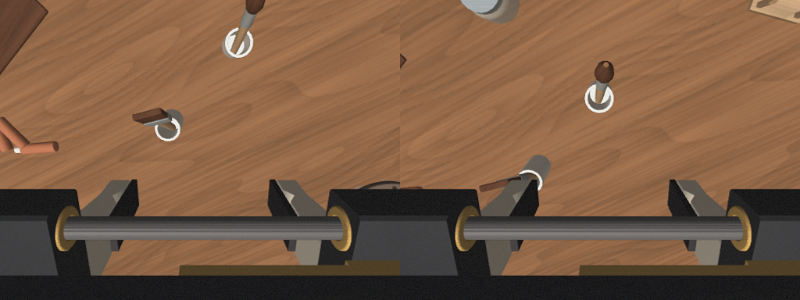

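The wrist pictures show the round brush leaning away from the camera. In full-size w2 pixels the head is at about (92,262) and the jar mouth at about (125,255). Next I'll fit the brush axis across all four views.

```bash
cat > fit.py <<'E'
from h import *
from scipy.optimize import least_squares
views=[]
for n in ('top','scene'):
    im=cv2.imread('pics/%s0.png'%n[0]); ctrl.snapshot(n)
    m=[d for d in ctrl.trace('round_brush',n) ]
    print(n,[(round(d['conf'],2),d['bbox']) for d in m[:3]])
    g={'top':(228,210),'scene':(249,150)}[n]
    m=[d['mask'] for d in m if d['bbox'][0]-3<g[0]<d['bbox'][2]+3 and d['bbox'][1]-3<g[1]<d['bbox'][3]+3]
    if m: views.append((ctrl.calibration(n),im,m[0],n))
for f in ('w1.png','w2.png'):
    z=np.load('pics/'+f+'.npz'); views.append((dict(z),cv2.imread('pics/'+f),z['mask'],f))
obs=[]
for c,im,m,n in views:
    rc=np.argwhere(m).astype(float); v=im[m].max(1); hsv=cv2.cvtColor(im,cv2.COLOR_BGR2HSV)[m]
    dark=v<90
    head=rc[dark].mean(0)[::-1]
    u=rc[:,::-1]; mu=u.mean(0); ax=np.linalg.svd(u-mu,full_matrices=False)[2][0]; s=(u-mu)@ax
    sl=[u[(s>=a)&(s<b)].mean(0) for a,b in zip(*[np.linspace(s.min(),s.max(),7)[i:6+i] for i in (0,1)])]
    print(n,m.sum(),dark.sum(),head); obs.append((c,head,np.array(sl),n))
def unp(p):
    d=np.array([p[2],p[3],1]); d/=np.linalg.norm(d); return np.array([p[0],p[1],.0139]),d
def res(p,verbose=0):
    f,d=unp(p); r=[]
    for c,h,sl,n in obs:
        a,b,q=proj(c,np.array([f+.06*d,f+.19*d,f+.177*d]))
        l=(b-a)/np.linalg.norm(b-a); nn=np.array([-l[1],l[0]])
        e=(q-h) if n!='w1.png' else np.zeros(2)
        if verbose: print(n,np.round(e,1),np.round((sl-a)@nn,1))
        r+=list(e)+list((sl-a)@nn*.5)
    return np.array(r)
o=least_squares(res,[.53,.15,.3,-.2],loss='soft_l1'); res(o.x,1)
f,d=unp(o.x); print('foot',f,'dir',d,'lean',np.degrees(np.arccos(d[2])),'bearing',np.degrees(np.arctan2(d[1],d[0])),'tip',f+.2*d,'f135',f+.135*d,'g153',f+.153*d)
t=views[0][0]
E
python3 fit.py
```

```text
top [(0.69, [220.6, 195.4, 237.9, 222.1])]
scene [(0.89, [240.9, 132.4, 258.0, 171.3])]
top 159 80 [231.9375 205.1   ]
scene 330 221 [250.01809955 145.11764706]
w1.png 989 310 [324.88709677   8.30967742]
w2.png 906 371 [262.32884097  93.75202156]
top [ 1.  -0.2] [-1.5 -1.   0.   0.7  1.5  2.2]
scene [ 0.4 -1.2] [-2.2 -1.2  0.   0.9  1.8  2.8]
w1.png [0. 0.] [ 1.8 -0.5 -0.4 -0.4 -0.6 -0.2]
w2.png [-0.5 -0.1] [-1.9 -1.4 -0.8 -0.3  1.   1.7]
foot [0.49463759 0.18531506 0.0139    ] dir [ 0.40267204 -0.36953449  0.83743626] lean 33.12962299480991 bearing -42.54278533121068 tip [0.57517199 0.11140816 0.18138725] f135 [0.54899831 0.13542791 0.1269539 ] g153 [0.55624641 0.12877629 0.14202775]
```

```bash
sed -i "s/    print(n,m.sum()/    if n=='scene': head=np.array([251.7,139.5])\n    print(n,m.sum()/; s/e=(q-h) if n!='w1.png' else np.zeros(2)/e=(q-h)*(n!='w1.png')/" fit.py
cat >> fit.py <<'E'
for k,c in (('w1',views[2][0]),('w2',views[3][0])):
    im=cv2.imread('pics/%s.png'%k); x0,y0,x1,y1={'w1':(270,10,350,90),'w2':(215,70,300,150)}[k]
    cr=im[y0:y1,x0:x1]; w=(cr.min(2)>150).astype(np.uint8); pts=np.argwhere(w)[:,::-1]+[x0,y0]
    (cx,cy),ax,_=cv2.fitEllipse(cv2.convexHull(pts.astype(np.float32))); print(k,'rim',cx,cy,ax,len(pts),atz(c,(cx,cy),.082))
for c,h,sl,n in obs: print(n,np.round(sl,1).tolist())
E
python3 fit.py
```

```text
top [(0.65, [220.6, 198.3, 234.8, 224.6])]
scene [(0.61, [240.0, 129.9, 258.2, 170.7])]
top 132 55 [231.4        205.61818182]
scene 331 224 [251.7 139.5]
w1.png 989 310 [324.88709677   8.30967742]
w2.png 906 371 [262.32884097  93.75202156]
top [ 1.1 -1.1] [-0.6 -0.3 -0.1  0.4  0.6  1. ]
scene [-1.  -0.5] [-0.  -0.   0.3  0.2  0.6  1. ]
w1.png [ 0. -0.] [ 1.7 -0.6 -0.4 -0.4 -0.6 -0.2]
w2.png [-1.2 -0.1] [-0.8 -0.6 -0.4 -0.3  0.5  0.8]
foot [0.50964998 0.16760516 0.0139    ] dir [ 0.32260534 -0.26670638  0.90818142] lean 24.74476475073306 bearing -39.58144093077149 tip [0.57417105 0.11426388 0.19553628] f135 [0.5532017  0.1315998  0.13650449] g153 [0.5590086  0.12679908 0.15285176]
w1 rim 305.49298095703125 54.133148193359375 (35.67969512939453, 38.565460205078125) 557 [0.53206147 0.14656381 0.082     ]
w2 rim 254.56454467773438 125.5767822265625 (36.749977111816406, 37.207862854003906) 553 [0.53201688 0.1462466  0.082     ]
top [[232.5, 203.4], [230.7, 206.6], [228.6, 210.0], [227.0, 213.4], [225.1, 216.7], [223.4, 219.9]]
scene [[251.7, 134.8], [250.3, 140.5], [249.1, 146.8], [247.6, 152.8], [246.4, 158.9], [245.4, 165.0]]
w1.png [[327.7, 4.0], [321.1, 13.2], [316.0, 25.3], [310.8, 37.2], [305.4, 49.0], [300.7, 60.6]]
w2.png [[262.8, 84.2], [260.9, 92.2], [258.8, 100.7], [256.6, 109.7], [255.1, 118.7], [253.2, 127.3]]
```

```bash
cat >> fit.py <<'E'
J=np.array([.532,.1464])
def res2(p):
    f,d=unp(p); u=d[:2]/np.hypot(*d[:2])
    return np.r_[res(p),(f[:2]-(J-.0132*u))/.002,(np.degrees(np.arccos(d[2]))-20.2)/1.]
print('---'); o=least_squares(res2,[.52,.155,.3,-.2],loss='soft_l1'); res(o.x,1)
f,d=unp(o.x); print('foot',f,'dir',d,'lean',np.degrees(np.arccos(d[2])),'bearing',np.degrees(np.arctan2(d[1],d[0])),'tip',f+.2*d,'f135',f+.135*d,'g153',f+.153*d)
E
python3 fit.py | sed -n '/---/,$p'
```

```text
---
top [ 0.4 -0.5] [-0.3 -0.4 -0.4 -0.4 -0.2 -0.4]
scene [-0.9 -2.8] [ 0.3 -0.   0.2 -0.3 -0.4 -0.6]
w1.png [ 0. -0.] [ 1.4 -0.8 -0.4 -0.2 -0.2  0.4]
w2.png [-1.  -0.6] [-0.7 -0.7 -0.6 -0.8 -0.1  0. ]
foot [0.52067509 0.15616068 0.0139    ] dir [ 0.26330273 -0.20448649  0.9427921 ] lean 19.474132014217062 bearing -37.83367295321583 tip [0.57333564 0.11526338 0.20245842] f135 [0.55622096 0.128555   0.14117693] g153 [0.56096041 0.12487425 0.15814719]
```

```bash
python3 -c "
from h import *
o=ctrl.get_obs(); print(o['clock'],o['tool_pos'],o['orientation'],o['joint_pos'])"
```

```text
3.775 [0.50520201 0.15560667 0.35515058] [ 1.79998426e+02  1.17823280e-03 -2.64662228e+01] [ 3.83930442e+01  3.21826746e+00 -4.99865769e+00 -4.02237335e-04
 -8.17849999e+01  2.51407905e+01]
```

Request:
send_rows:
  increments:
    - [[0.14,-0.08,-0.2,-0.07],[0.277,-0.153,-0.4,-0.132],[0.277,-0.153,-0.6,-0.132],[0.277,-0.153,-0.75,-0.132],[0.277,-0.153,-0.75,-0.132],[0.277,-0.153,-0.75,-0.132]]

```text
clock: 4.53
tool_pos: [0.5614, 0.1253, 0.2066]
orientation: [-179.9, -0.1, -37.8]
force: [0.4, -0.1, 1.4]
opening: 0.0879
gripper_force: 0.0
```

```bash
python3 -c "
from h import *
c=ctrl.calibration('wrist'); o=ctrl.get_obs(); print(o['clock'],o['tool_pos'],o['orientation'],o['force'])
a=snap('wrist','w3.png')
f=np.array([.5207,.1562,.0139]);d=np.array([.2633,-.2045,.9428])
for s in (.1,.115,.135,.155,.177,.2):
    p=proj(c,f+s*d); print(s,p); cv2.circle(a,tuple(int(round(v)) for v in p),2,(0,255,0),-1)
cv2.imwrite('pics/w3m.png',a[:,:,::-1])
"
```

```text
4.525 [0.56140647 0.12531343 0.20657685] [-1.79930421e+02 -6.39579936e-02 -3.77853476e+01] [ 0.4235817  -0.14468098  1.37911147]
0.1 [259.47118267 208.95538385]
0.115 [259.43671261 209.59828051]
0.135 [259.38402319 210.5809843 ]
0.155 [259.32171201 211.74314225]
0.177 [259.23855981 213.29400341]
0.2 [259.12915113 215.33457093]
```

View pics/w3m.png

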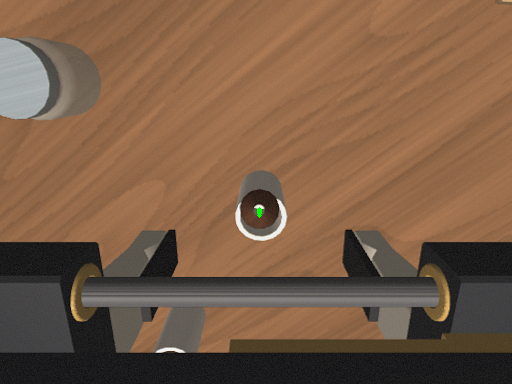

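The model coincides with the brush: the tip is at about (260,210) and we are looking straight down its axis between the fingers. I'll descend and grip.

Request:
send_rows:
  increments:
    - [[0,0,-0.12,0],[0,0,-0.24,0],[0,0,-0.3,0],[0,0,-0.335,0],[0,0,-0.335,0]]

```text
clock: 5.2
tool_pos: [0.5609, 0.1252, 0.1386]
orientation: [-180.0, -0.0, -37.8]
force: [0.5, -0.3, -0.3]
opening: 0.0876
gripper_force: 0.0
```

Request:
send_rows:
  increments:
    - [[0,0,0,0],[0,0,0,0],[0,0,0,0],[0,0,0,0],[0,0,0,0],[0,0,0,0]]
  jaw: 0

```text
clock: 5.95
tool_pos: [0.5606, 0.1251, 0.1382]
orientation: [180.0, 0.0, -37.8]
force: [-0.5, -0.2, 0.3]
opening: 0.0332
gripper_force: 0.0
```

Request:
send_rows:
  increments:
    - [[0,0,0,0],[0,0,0,0],[0,0,0,0],[0,0,0,0]]

```text
clock: 6.45
tool_pos: [0.5606, 0.1251, 0.1382]
orientation: [-180.0, -0.0, -37.8]
force: [0.6, 0.3, -0.6]
opening: 0.0223
gripper_force: 30.0
```

Request:
send_rows:
  increments:
    - [[0.02,-0.016,0.07,0],[0.05,-0.038,0.17,0],[0.08,-0.062,0.28,0],[0.112,-0.087,0.4,0],[0.14,-0.108,0.5,0],[0.17,-0.13,0.65,0],[0.17,-0.13,0.75,0],[0.17,-0.13,0.75,0]]

```text
clock: 7.45
tool_pos: [0.5956, 0.0989, 0.2907]
orientation: [-179.8, -0.1, -37.8]
force: [-0.6, -0.1, -0.9]
opening: 0.0223
gripper_force: 30.0
```

```bash
python3 -c "
from h import *
print(ctrl.get_obs()['tool_pos'])
a=snap('scene','s1.png');b=snap('wrist','w4.png')
cv2.imwrite('pics/c1.png',np.hstack([cv2.resize(a[60:252,130:386],(400,300)),cv2.resize(b,(400,300))])[:,:,::-1])"
```

```text
[0.59559771 0.09893551 0.29071615]
```

View pics/c1.png

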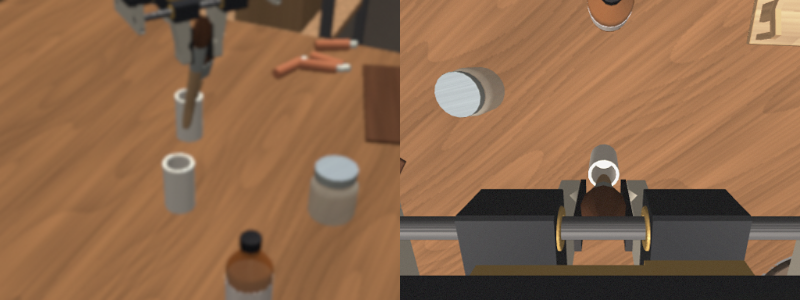

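The brush is clear of the jar with its tilt held, and the jar is still standing. Next I'll swing it to open table to tip it flatter.

Request:
send_rows:
  increments:
    - [[-0.12,-0.1,0,-0.12],[-0.24,-0.2,0,-0.24],[-0.36,-0.3,0,-0.36],[-0.48,-0.4,-0.1,-0.48],[-0.578,-0.45,-0.25,-0.607],[-0.578,-0.45,-0.45,-0.607],[-0.578,-0.45,-0.6,-0.607],[-0.578,-0.45,-0.7,-0.607],[-0.578,-0.45,-0.7,-0.607]]

```text
clock: 8.68
tool_pos: [0.4773, 0.0085, 0.1463]
orientation: [179.7, -0.1, -90.0]
force: [-0.2, 0.1, -0.4]
opening: 0.0227
gripper_force: 30.0
```

```bash
cat > tilt.py <<'E'
from h import *
import sys
# fit grip axial s and tilt from the scene mask: brush in vertical plane of bearing b through grasp point
def tilt(fn,lo=-30,hi=91):
    o=ctrl.get_obs(); g=np.array(o['tool_pos'])+[0,0,ctrl.grasp_offset]; b=np.radians(o['orientation'][2])
    print(o['clock'],o['tool_pos'],o['orientation'][2],o['force'],o['opening'])
    best=[]
    for n in ('scene','top'):
        snap(n,n[0]+fn); ms=ctrl.trace('round_brush',n)
        print(n,[(round(d['conf'],2),d['bbox']) for d in ms[:2]])
        if not ms or ms[0]['conf']<.3: continue
        c=ctrl.calibration(n); u=np.argwhere(ms[0]['mask'])[:,::-1].astype(float)
        if np.hypot(*(proj(c,g)-u.mean(0)))>60: print('far'); continue
        best.append((c,u))
    r=[]
    for a in np.arange(lo,hi,1.):   # a: elevation of bristle end above horizontal
        d=np.array([np.cos(np.radians(a))*np.cos(b),np.cos(np.radians(a))*np.sin(b),np.sin(np.radians(a))])
        e=0
        for c,u in best:
            q,p=proj(c,np.array([g-.15*d,g+.05*d])); l=(p-q)/np.linalg.norm(p-q)
            s=(u-q)@l; w=(u-q)@np.array([-l[1],l[0]]); L=np.linalg.norm(p-q)
            e+=np.mean(w**2)+np.mean(np.maximum(0,s-L)**2+np.maximum(0,-s)**2)+(np.percentile(s,1))**2*.2
        r.append((e,a))
    r.sort(); print([(round(e,2),a) for e,a in r[:4]])
tilt(sys.argv[1])
E
python3 tilt.py 2.png
```

```text
8.675 [0.47734977 0.00846377 0.14626626] -89.98214690535266 [-0.1558636   0.05438469 -0.36474173] 0.02265322976432712
scene [(0.8, [176.7, 146.0, 206.6, 200.0])]
top []
[(np.float64(10.27), np.float64(73.0)), (np.float64(10.5), np.float64(72.0)), (np.float64(10.53), np.float64(74.0)), (np.float64(11.23), np.float64(71.0))]
```

Request:
send_rows:
  increments:
    - [[0,-0.02,-0.06,0],[0,-0.065,-0.11,0],[0,-0.12,-0.145,0],[0,-0.18,-0.18,0],[0,-0.235,-0.22,0],[0,-0.285,-0.265,0],[0,-0.285,-0.265,0]]

```text
clock: 9.75
tool_pos: [0.4787, -0.0493, 0.0946]
orientation: [180.0, -0.0, -90.1]
force: [0.6, -0.3, 1.0]
opening: 0.0227
gripper_force: 30.0
```

```bash
python3 tilt.py 3.png
```

```text
9.75 [ 0.47872117 -0.0492953   0.09463334] -90.07277882909916 [ 0.61464677 -0.31847239  0.97882555] 0.022684312139370732
scene [(0.61, [160.3, 185.9, 208.8, 210.6])]
top []
[(np.float64(5.36), np.float64(47.0)), (np.float64(5.54), np.float64(46.0)), (np.float64(5.97), np.float64(48.0)), (np.float64(6.5), np.float64(45.0))]
```

Request:
send_rows:
  increments:
    - [[0,-0.045,-0.05,0],[0,-0.085,-0.1,0],[0,-0.12,-0.157,0],[0,-0.15,-0.215,0],[0,-0.175,-0.28,0],[0,-0.2,-0.345,0],[0,-0.205,-0.38,0],[0,-0.205,-0.38,0]]

```text
clock: 10.95
tool_pos: [0.4786, -0.089, 0.0185]
orientation: [179.9, -0.0, -90.0]
force: [0.0, 0.2, -0.3]
opening: 0.0221
gripper_force: 30.0
```

```bash
python3 tilt.py 4.png; python3 - <<'E'
from h import *
t=ctrl.calibration('top')
# rest footprint fit from initial top image: model of plate corners + support tops vs trace mask
m=ctrl.trace('rest','top'); print([(d['conf'],d['bbox']) for d in m])
M=m[0]['mask'].astype(np.uint8)
from scipy.optimize import minimize
def sil(p):
    x,y,a=p; c,s=np.cos(a),np.sin(a); I=np.zeros((384*4,512*4),np.uint8)
    def poly(P):
        P=np.array(P); W=np.c_[x+c*P[:,0]-s*P[:,1],y+s*P[:,0]+c*P[:,1],P[:,2]]
        h=cv2.convexHull((proj(t,W)*4+1.5).astype(np.float32)).astype(np.int32); cv2.fillConvexPoly(I,h,1)
    poly([(u*.047,v*.043,z) for u in(-1,1) for v in(-1,1) for z in(0,.012)])
    for X in (-.035,.035): poly([(X+u*.004,v*.039,z) for u in(-1,1) for v in(-1,1) for z in(.012,.06)])
    return I
B=cv2.resize(M,(2048,1536),interpolation=cv2.INTER_LINEAR)
f=lambda p:(sil(p)!=B).sum()/16
for a0 in (49,139):
    o=min((minimize(f,[.548,-.2106,np.radians(a0+k)],method='Nelder-Mead',options=dict(initial_simplex=np.array([.548,-.2106,np.radians(a0+k)])+np.array([[0,0,0],[.006,0,0],[0,.006,0],[0,0,.1]]))) for k in(-4,4)),key=lambda o:o.fun)
    print(o.x[:2],np.degrees(o.x[2]),o.fun,M.sum())
E
```

```text
10.95 [ 0.47860141 -0.08900537  0.01848221] -89.98471957886166 [ 0.04252211  0.20189785 -0.33041966] 0.022088455029088034
scene [(0.54, [155.2, 199.1, 209.3, 238.2])]
top [(0.47, [253.7, 233.6, 280.9, 240.3]), (0.3, [185.2, 128.3, 211.8, 150.3])]
[(np.float64(187.38), np.float64(32.0)), (np.float64(187.75), np.float64(33.0)), (np.float64(187.78), np.float64(31.0)), (np.float64(188.94), np.float64(30.0))]
[(0.71, [333.5, 190.8, 379.9, 236.5])]
[ 0.54646778 -0.21169906] 50.48758757328873 61.1875 1071
[ 0.54581001 -0.20972481] 141.04272207884387 177.625 1071
```

Request:
send_rows:
  increments:
    - [[0,0,0.2,0],[0,0,0.4,0],[0,0,0.6,0],[0.02,-0.2,0.6,-0.1],[0.04,-0.4,0.6,-0.2],[0.06,-0.6,0.6,-0.3],[0.085,-0.8,0.6,-0.4],[0.085,-0.92,0.6,-0.46],[0.085,-0.92,0.6,-0.46],[0.085,-0.92,0.6,-0.46]]

```text
clock: 12.45
tool_pos: [0.4958, -0.2725, 0.1392]
orientation: [180.0, 0.0, -129.5]
force: [0.5, 0.5, -0.9]
opening: 0.0225
gripper_force: 30.0
```

```bash
python3 tilt.py 5.png; python3 -c "
import cv2,numpy as np
a=cv2.imread('pics/s5.png')[180:330,90:290];b=cv2.imread('pics/t5.png')[150:300,280:480]
cv2.imwrite('pics/c5.png',np.hstack([cv2.resize(a,(400,300)),cv2.resize(b,(400,300))]))"
```

```text
12.45 [ 0.4957824  -0.27252307  0.13915148] -129.4508514867669 [ 0.46114159  0.45936822 -0.87435792] 0.02251952487856497
scene [(0.77, [121.6, 249.6, 190.6, 259.3])]
top []
[(np.float64(9.14), np.float64(20.0)), (np.float64(9.49), np.float64(19.0)), (np.float64(9.87), np.float64(21.0)), (np.float64(10.89), np.float64(18.0))]
```

View pics/c5.png

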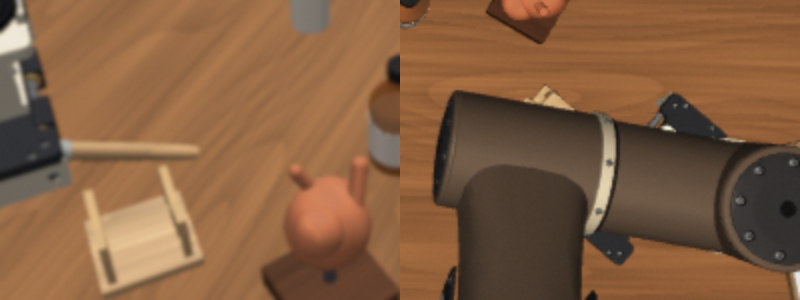

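```bash
python3 - <<'E'
from h import *
c=ctrl.calibration('scene'); o=ctrl.get_obs(); g=np.array(o['tool_pos'])+[0,0,.0188]
b=np.radians(-129.5)
for a in (10,12,14,16,20):
    d=np.array([np.cos(np.radians(a))*np.cos(b),np.cos(np.radians(a))*np.sin(b),np.sin(np.radians(a))])
    print(a,[np.round(proj(c,g-L*d),1) for L in (.14,.15,.16)])
rc=np.array([.5465,-.2117]);x=np.array([np.cos(b),np.sin(b)]);y=np.array([-x[1],x[0]])
print('grip in rest',(g[:2]-rc)@x,(g[:2]-rc)@y)
# valley pixel check, and detected points
for X,Y,Z in ((.035,0,.045),(-.035,0,.045),(.035,.039,.06),(.035,-.039,.06),(-.035,.039,.06),(-.035,-.039,.06)):
    p=np.r_[rc+X*x+Y*y,Z]; q=proj(c,p); print((X,Y,Z),np.round(q,1),'crop',np.round((q-[90,180])*2))
E
```

```text
10 [array([183.9, 243.3]), array([189.5, 242.3]), array([195. , 241.3])]
12 [array([183.7, 245.4]), array([189.3, 244.5]), array([194.8, 243.6])]
14 [array([183.4, 247.5]), array([189. , 246.7]), array([194.4, 246. ])]
16 [array([183.1, 249.6]), array([188.6, 248.9]), array([194. , 248.3])]
20 [array([182.1, 253.7]), array([187.5, 253.4]), array([192.8, 253. ])]
grip in rest 0.07867306966042131 -0.00037498173566812704
(0.035, 0, 0.045) [139.3 293.9] crop [ 99. 228.]
(-0.035, 0, 0.045) [177.3 280.9] crop [175. 202.]
(0.035, 0.039, 0.06) [142.4 305.7] crop [105. 251.]
(0.035, -0.039, 0.06) [133.3 272.9] crop [ 87. 186.]
(-0.035, 0.039, 0.06) [182.1 291.7] crop [184. 223.]
(-0.035, -0.039, 0.06) [170.6 260.8] crop [161. 162.]
```

The scene view shows the brush over the rest, foot at (189,256), tilted about 20° with bristles up. I'll lower it so the far support levels it.

Request:
send_rows:
  increments:
    - [[0,0,-0.1,0],[0,0,-0.2,0],[0,0,-0.28,0],[0,0,-0.33,0],[0,0,-0.38,0],[0,0,-0.42,0],[0,0,-0.46,0],[0,0,-0.49,0],[0,0,-0.505,0],[0,0,-0.505,0]]

```text
clock: 13.9
tool_pos: [0.496, -0.2729, 0.038]
orientation: [180.0, -0.0, -129.5]
force: [-0.3, -0.8, -0.1]
opening: 0.0225
gripper_force: 30.0
```

```bash
python3 tilt.py 6.png; python3 -c "
import cv2,numpy as np
a=cv2.imread('pics/s6.png')[210:330,90:250]
cv2.imwrite('pics/c6.png',cv2.resize(a,(640,480)))"
```

```text
13.9 [ 0.49600361 -0.27294031  0.03803574] -129.50743747125654 [-0.29605385 -0.83734945 -0.09611575] 0.022530625494646846
scene [(0.95, [134.5, 266.9, 198.5, 292.5])]
top []
[(np.float64(8.69), np.float64(-1.0)), (np.float64(8.95), np.float64(-2.0)), (np.float64(9.18), np.float64(0.0)), (np.float64(9.96), np.float64(-3.0))]
```

View pics/c6.png

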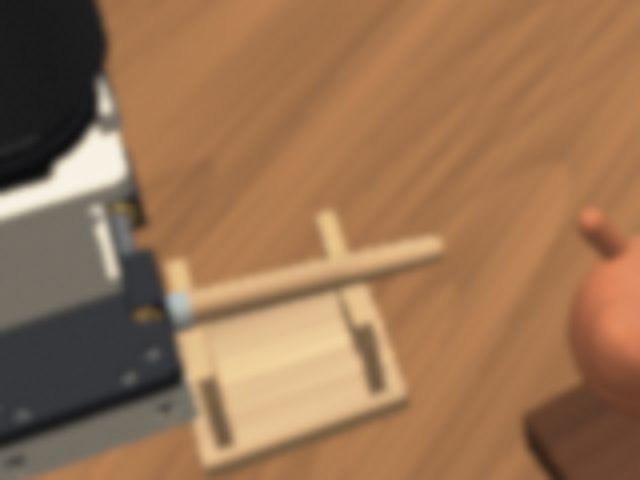

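The brush lies level across both supports with the foot past the far one. I'll lower it 1 mm and release.

Request:
send_rows:
  increments:
    - [[0,0,-0.007,0],[0,0,-0.007,0]]

```text
clock: 14.35
tool_pos: [0.496, -0.2729, 0.0368]
orientation: [-180.0, 0.0, -129.5]
force: [0.2, -0.8, 0.4]
opening: 0.0222
gripper_force: 30.0
```

Request:
send_rows:
  increments:
    - [[0,0,0,0],[0,0,0,0],[0,0,0,0],[0,0,0,0],[0,0,0,0],[0,0,0,0]]
  jaw: 0.6

```text
clock: 15.1
tool_pos: [0.496, -0.2729, 0.0368]
orientation: [-180.0, 0.0, -129.5]
force: [0.2, -0.1, 0.2]
opening: 0.0524
gripper_force: 0.0
```

Request:
send_rows:
  increments:
    - [[0,0,0,0],[0,0,0.1,0],[0,0,0.25,0],[0,0,0.45,0],[0,0,0.7,0],[0,0,0.9,0],[0,0,1,0],[-0.2,0,1,0],[-0.2,0,1,0]]

```text
clock: 16.23
tool_pos: [0.4542, -0.2728, 0.2374]
orientation: [-180.0, 0.0, -129.5]
force: [0.8, -0.3, -0.1]
opening: 0.0525
gripper_force: 0.0
```

```bash
python3 - <<'E'
from h import *
c=ctrl.calibration('wrist'); print(ctrl.get_obs()['clock'])
a=snap('scene','s7.png'); b=snap('wrist','w7.png')
cv2.imwrite('pics/c7.png',np.hstack([cv2.resize(a[90:330,90:330],(400,400)),cv2.resize(b,(400,400))])[:,:,::-1])
E
```

```text
16.225
```

View pics/c7.png

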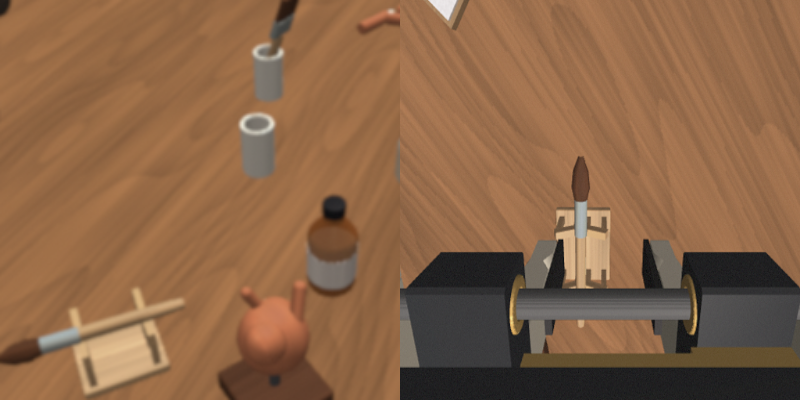

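The brush lies centred in both valleys with its bristles free past the near end. Both jars are standing and the gripper is well clear.

```bash
python3 -c "
from plant import ctrl
print(ctrl.close_job())"
```

```text
the job is handed in; nothing more can be done
None
```

The round brush lies level and released across both valleys of the rest, bristles free past one end; in the last pictures both jars stood with the flat brush still in its own, and the job is handed in (no verdict came back).

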